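Post a burnt-out tea light through the spring flap of a collection box

ROBOT

A 6-joint arm with a two-finger parallel gripper is mounted at the origin on a cart in front of the work surface, level with it; the furniture and walls round the work are solid. World frame = base frame: x ahead of the robot, y to its left, z up, the work surface at z = 0. Lengths are in mm, angles in rad, forces in N, time in s.
With the tool pointing down it reaches from about 300 to 775 mm from the base axis. Payload 14.6 kg.
Tool frame: the origin (TCP) lies on the centre line of the jaws, within the pads' length; the fingertips stand 19 mm ahead of it and the grasp point (between the pads) is the TCP (bot.tip_reach is the distance from the TCP to the fingertips, in mm); y points along the fingers, x is the direction in which the jaws open and shut, and the axes are right-handed (so a half turn about y gives the same grasp; the last joint's range is limited). The gripper opens to 85 mm and grips with 20 to 120 N. Pads are 22 mm wide; open, the fingers measure 114 mm over their backs; the gripper's body (76 mm by 85 mm) begins 54 mm behind the grasp point. The pads swing forward as they close: fully open they stand 13 mm farther back than shut.
Start: joints at [1.182, 0.3, 1.521, -0, 1.321, -0.067], TCP at [173.948, 521.758, 250.281] pointing down, gripper open.
Joint ranges: [-3.03, 3.03], [-0.79, 2.21], [0.23, 2.52], [-1.04, 4.18], [0, 3.07], [-2.55, 2.55]. Speed limits (rad/s): [2.22, 2.22, 2.57, 3.14, 3.14, 3.14].

INTERFACE

Orientations are given as a unit quaternion [w, x, y, z].
In Python, from rig import bot gives the robot as it stands. Calls block until the motion is done:
- bot.move_to(position, orientation): joint-space move of the TCP to a pose.
- bot.servo_line(position, attitude=None, speed=150, until_force=None): straight line of the TCP; attitude=None keeps the orientation; speed is the mean speed in mm/s. With until_force (N) it stops when the force on the tool has changed by that much, and returns True; else False.
- bot.move_joints(angles): joint-space move.
- bot.move_gripper(opening, grip_force=None): finger opening in mm; grip_force is the grip in N (None keeps the last); returns when the fingers have stopped.
- bot.dwell(seconds).
- bot.ik(position, orientation): joint angles nearest the present ones, or None.
- bot.read_state(): the state.
- bot.read_camera(name): name is "scene" or "top"; returns a dict with "image" (400x640x3 uint8, blue, green, red), "depth" (400x640 float32, mm along the optical axis (not along the pixel's ray), 0 where there is no reading), "fovy" (degrees; the focal length in pixels is half the picture's height over the tangent of half this angle, whatever the lens; pixels are square), "cx", "cy" (the principal point, pixels), "eye" and "attitude" of the camera in the world. Camera axes: x right, y down, z forward; pixel columns grow to the right and rows downward; lengths in mm; the calibration is good to about 2 mm. A picture is of the moment at which its call begins.
A pose or a line that the arm cannot do raises bot.MotionError and nothing moves.
- bot.finish_job(): hands the job in, once; it reports no verdict.
The state is a dict: "clock": time; "joint_positions": joint angles; "qvel": joint speeds; "effort": joint torques, N m; "ee_pos": TCP position; "tool_rot": TCP orientation; "ft_force": force on the tool from outside, world axes, zero at the start; "moment": the same for the moment, N m; "grip_width": finger opening in mm.
Only numpy, scipy, OpenCV 4.12 (cv2) and the standard library are available. Lean on these libraries where they do the work, as an engineer would, in place of code of your own. Each camera call takes 0.05 s, during which the arm holds its last target. There are 200 camera calls.

TASK

Put the burnt-out tea light into the collection box without grasping or lifting it: push the self-closing flap open with one finger, and while it still holds the flap open, push the tea light off the landing through the opening with the other finger so that it drops inside. Then draw the fingers out so that the flap swings shut behind it. Leave the other things on the counter where they are.

Things in the scene. Friction and masses are not known exactly. Their poses are not given: they have to be found in the camera images.
- box: Pale wooden collection box without roof, fixed on the counter: a raised landing, then a deep well. Origin: counter height, below the middle of the mouth, where landing ends and well begins. +x: push direction from landing into well; +y: the flap's hinge side; z up. All above landing and well is open: fingers can come down from above and pass the mouth above landing height.
- mouth (a point): On the landing's surface, 100 mm above the counter, in the middle of the mouth; axes as the box. The landing is flat, x -95 to 0, y -61 to 61 mm, its end at x = -95 open. Along y -61 to -55 runs a guide rail 20 mm high (45 mm at a thin stop post set back beside the rail, x -4 to 0); along y 55 to 61 a lip 3 mm high.
- well (a point): Centre of the well's floor, 65 mm beyond the mouth, 4 mm above the counter; axes as the box. The well is inside x 0 to 130, y -56 to 56 mm of the box; walls 6 mm thick, tops 144 mm above the counter (44 above the landing).
- flap (a joint): Self-closing flap in the mouth: upright metal leaf 3 mm thick, 108 long, from 2 to 44 mm above the landing. Upright hinge at x 4, y 55 mm of the box; shut (0 rad) it lies across the mouth along -y; it swings only into the well, to 1.5 rad. Spring 0.03 N m when shut plus 0.05 per rad. Pushed close to the hinge (24 mm off), its far end swings well ahead of the finger.
- flap_edge (a point): Middle of the flap's free upright edge, 106 mm from the hinge axis, 23 mm above the landing.
- tealight: Burnt-out tea light in a shallow round metal cup, 38 mm diameter, 15 mm high, about 18 g, lying flat on the landing. Origin: centre of its underside, z up. It slides easily and can be pushed until it lies against the guide rail, which then guides it through the mouth; when its centre is past the mouth it tips and drops into the well.
- spice_a: Bystander, loose, to be left alone: spice jar with green cap, 46 dia x 106 high mm. Origin: centre of its underside.
- spice_b: Bystander, loose, to be left alone: glass spice jar with grey cap, 44 dia x 109 high mm. Origin: centre of its underside.
- salt: Bystander, loose, to be left alone: white salt shaker, 44 dia x 90 high mm. Origin: centre of its underside.
- jar: Bystander, loose, to be left alone: brown jar with white cap, 50 dia x 90 high mm. Origin: centre of its underside.
- soap: Bystander, loose, to be left alone: green bar of soap, 58x84x26 mm. Origin: centre of its underside.
- tape: Bystander, loose, to be left alone: roll of tape lying flat, 104 dia x 25 high mm. Origin: centre of its underside.

How it is judged (in metres and radians):
On the way, in this order (a step that is already met when the one before it is completed fails the run):
1. a finger has pushed the flap open (more than 0.45 rad) while the tea light is still on the landing, its centre not past the mouth (value of joint flap above 0.45 rad and contact force between the fingers and flap above 0.1 N and x of tealight in the frame of box below 0 m and z of tealight in the frame of box above 0.095 m), for 0.1 s.
2. the tea light has gone through the mouth while a finger holds the flap open (value of joint flap above 0.45 rad and contact force between the fingers and flap above 0.1 N and x of tealight in the frame of box above 0.005 m), for 0.1 s.
At the end, for the whole second after the job is handed in: The tea light is at rest inside the well, flat or on edge, its underside's centre below the landing (less than 60 mm above the counter), and the flap is shut (within 0.08 rad) (x of tealight in the frame of box between -0.006 and 0.136 m and y of tealight in the frame of box between -0.06 and 0.06 m and z of tealight in the frame of box below 0.06 m and value of joint flap below 0.08 rad and linear speed of tealight below 0.02 m/s); the robot touches nothing.
It fails at once if the tea light was lifted more than 15 mm off the landing (z of tealight in the frame of box above 0.115 m).
It fails at once if the tea light was squeezed or pressed hard (over 12 N) (contact force between the fingers and tealight above 12 N).
It fails at once if another thing on the counter was shifted by more than 20 mm (distance of any of spice_a, spice_b, salt, jar, soap, tape from where it was at the start of the episode above 0.02 m).
It also fails if it takes over 51 s, if anything falls off the work surface, if the arm or the gripper's body presses on something with over 40 N, if the wrist force passes 120 N, or if a joint passes its speed limit or range.

## Working session

There is one attempt and no reset: what is moved stays moved. The work goes in short steps, each a Python script; the robot and the scene stay as the last script left them, time stands still between calls to the robot, and variables do not carry over. Pictures are saved under pics/ and viewed, about 8 in all and at most 12, crops included, and the job is handed in when it is done.

```bash
mkdir -p pics; ls; python3 - <<'E'
from rig import bot
import cv2,numpy as np
for n in("scene","top"):
    c=bot.read_camera(n); cv2.imwrite(f"pics/{n}0.png",c["image"]); np.savez(f"{n}0.npz",**c)
    print(n,c["fovy"],c["cx"],c["cy"],c["eye"],c["attitude"])
print(bot.read_state())
E
```

```text
pics
scene 53.92327407670376 316.35860534771166 205.51276987467998 [  10.60441307 -220.08670539  884.99161381] [-0.29427859  0.81254182 -0.47655697  0.16146009]
top 42.00835352082478 318.99779438669424 200.0076651507021 [ 349.12730668  125.40366527 1337.19779852] [-0.04453286  0.70504077 -0.70494244  0.06317036]
{'clock': 0.1, 'joint_positions': array([ 1.18239735e+00,  3.00412646e-01,  1.52149650e+00, -1.18620569e-05,
        1.32067834e+00, -6.66271341e-02]), 'qvel': array([ 0.00088111, -0.00234775, -0.00017048,  0.000271  , -0.00038427,
       -0.00077838]), 'effort': array([ 1.90198261e-03, -5.44368625e+01, -3.62372696e+01,  1.73629164e-06,
        3.01307526e-03,  5.10930101e-05]), 'ee_pos': array([173.88880609, 521.60194979, 249.78914544]), 'tool_rot': array([-0.57344892,  0.57382822,  0.41315105, -0.41374354]), 'ft_force': array([-0.0370006 ,  0.32047007,  0.03953524]), 'moment': array([0.01172686, 0.0477655 , 0.01160781]), 'grip_width': 85.15158544096697}
```

View pics/top0.png

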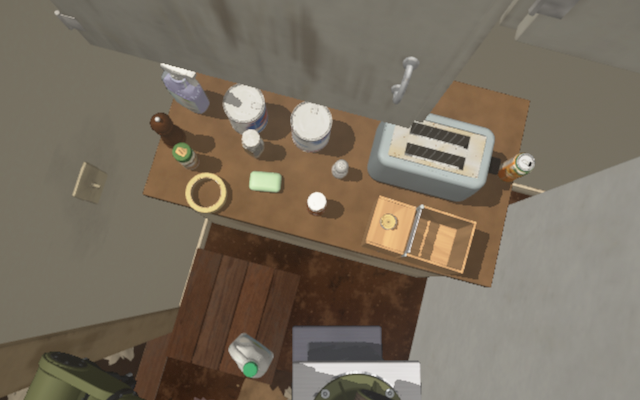

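View pics/scene0.png

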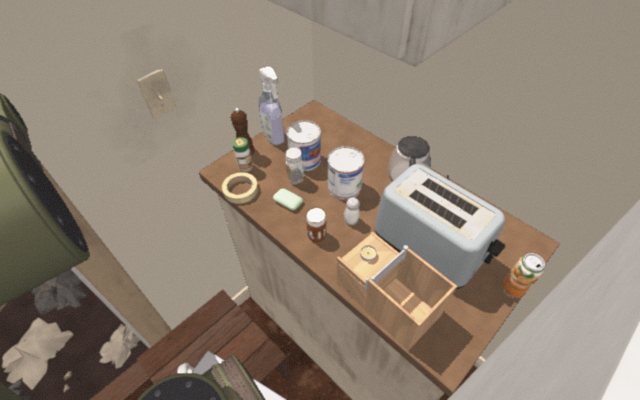

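The top view shows the box at about (367–475, 197–272), with the landing on the left, the flap near (412, 230), and the tea light near (388, 222). The toaster stands just above the box and the brown jar with a white cap is at (317, 203). Next I'll compute positions and view an enlarged crop.

```bash
cat > h.py <<'E'
import numpy as np,cv2
from scipy.spatial.transform import Rotation as R
def Rm(q): return R.from_quat([q[1],q[2],q[3],q[0]]).as_matrix()
def f(c): return 200/np.tan(np.radians(float(c["fovy"]))/2)
def onplane(c,uv,z):
    uv=np.atleast_2d(uv).astype(float)
    d=np.c_[(uv[:,0]-c["cx"])/f(c),(uv[:,1]-c["cy"])/f(c),np.ones(len(uv))]@Rm(c["attitude"]).T
    return c["eye"]+d*((z-c["eye"][2])/d[:,2])[:,None]
def proj(c,p):
    q=(np.atleast_2d(p)-c["eye"])@Rm(c["attitude"]); return np.c_[q[:,0]/q[:,2]*f(c)+c["cx"],q[:,1]/q[:,2]*f(c)+c["cy"]]
def cloud(c):
    v,u=np.mgrid[0:400,0:640]; d=c["depth"]
    return np.dstack([(u-c["cx"])/f(c)*d,(v-c["cy"])/f(c)*d,d])@Rm(c["attitude"]).T+c["eye"]
E
python3 - <<'E'
from h import *
c=dict(np.load("top0.npz")); s=dict(np.load("scene0.npz"))
P=cloud(c)
m=np.zeros((400,640),np.uint8); m[185:285,355:485]=1
# wall-top/rim: z 134..152 ; landing 92..118
hsv=cv2.cvtColor(c["image"],cv2.COLOR_BGR2HSV)
for lo,hi in((136,152),(92,106)):
    k=(m>0)&(P[...,2]>lo)&(P[...,2]<hi)&(hsv[...,0]<25)&(hsv[...,1]>60)
    n,l,st,_=cv2.connectedComponentsWithStats(k.astype(np.uint8))
    i=1+np.argmax(st[1:,4]); q=P[l==i]
    r=cv2.minAreaRect(q[:,:2].astype(np.float32)); print(lo,len(q),r,np.median(q[:,2]),cv2.boxPoints(r).round(1).tolist())
def crop(c,x0,x1,y0,y1,k): return cv2.resize(c["image"][y0:y1,x0:x1],None,fx=k,fy=k,interpolation=cv2.INTER_CUBIC)
a=crop(c,355,485,185,285,6); cv2.imwrite("pics/topc.png",a)
b=crop(s,330,460,235,335,6); cv2.imwrite("pics/scec.png",b)
# bystanders/toaster height near box
k=(P[...,2]>30); 
for uv in((340,168),(317,200),(385,150),(372,180),(430,195),(490,165)): print(uv,P[uv[1],uv[0]].round())
E
```

```text
136 500 ((442.19683837890625, -189.43075561523438), (134.0051727294922, 125.74402618408203), 71.96985626220703) 143.38489168863816 [[361.70001220703125, -233.6999969482422], [481.20001220703125, -272.6000061035156], [522.7000122070312, -145.1999969482422], [403.20001220703125, -106.30000305175781]]
92 1655 ((478.1564636230469, -78.46568298339844), (97.22413635253906, 122.92726135253906), 71.96405029296875) 100.29275127312121 [[404.70001220703125, -105.69999694824219], [521.5, -143.6999969482422], [551.7000122070312, -51.29999923706055], [434.79998779296875, -13.199999809265137]]
(340, 168) [619.  41.  93.]
(317, 200) [541.  97.  91.]
(385, 150) [644. -57. 178.]
(372, 180) [607. -48.   5.]
(430, 195) [ 563. -193.   33.]
(490, 165) [ 616. -309.  148.]
```

View pics/topc.png

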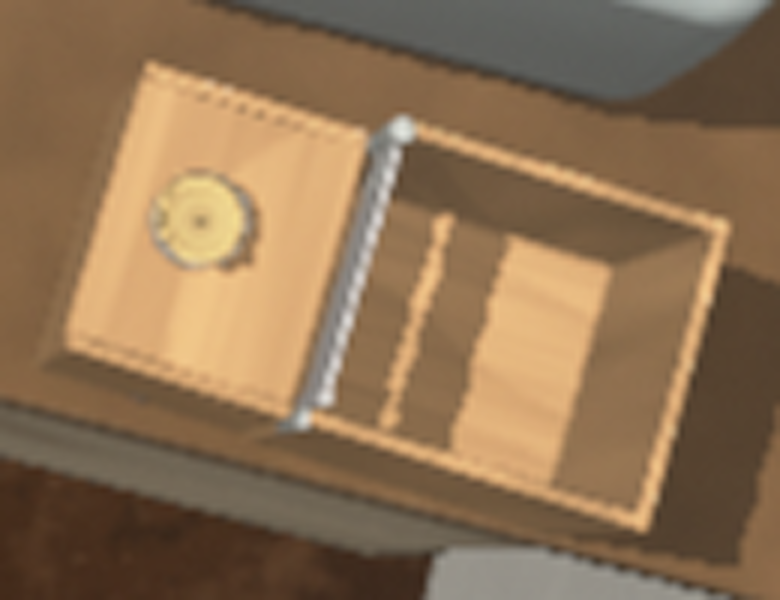

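View pics/scec.png

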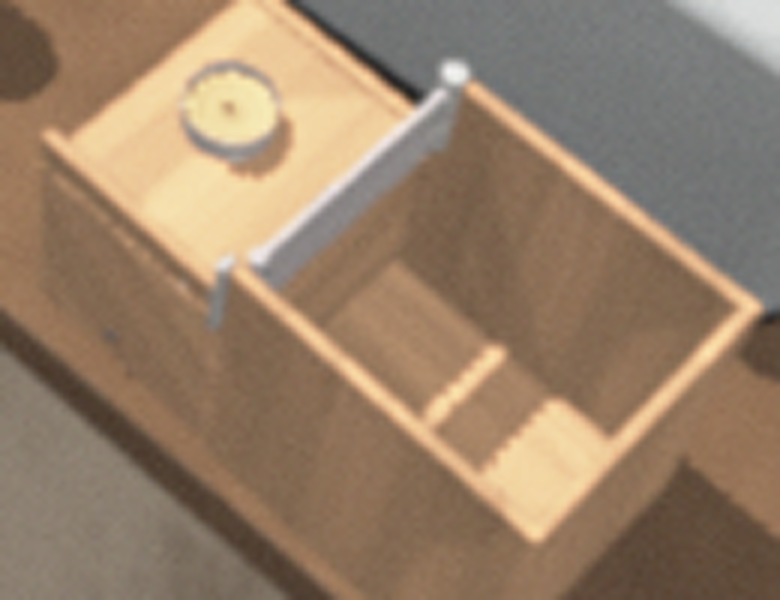

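The crops show the hinge post on the far side (toaster side) and the stop post on the near side, which agrees with the box axes. Two independent rectangles agree on the box origin at about (463.5, -123.7). Next: the tea light and the clearances in the box frame.

```bash
cat >> h.py <<'E'
ex=np.array([-30.1,-92.45]);ex/=np.hypot(*ex); ey=np.array([-ex[1],ex[0]]); O=np.array([463.5,-123.7])
def w(x,y,z): return np.r_[O+x*ex+y*ey,z+100]      # box/mouth -> world (z above landing)
def b(p): p=np.atleast_2d(p); d=p[:,:2]-O; return np.c_[d@ex,d@ey,p[:,2]-100]
def quat(jx,jy):                                    # jaw direction in box frame, tool down
    j=np.r_[jx*ex+jy*ey,0]; j/=np.linalg.norm(j); y=np.r_[0,0,-1.]
    q=R.from_matrix(np.c_[j,y,np.cross(j,y)]).as_quat(); return np.r_[q[3],q[:3]]
def tea(c):
    Z=b(cloud(c).reshape(-1,3)).reshape(400,640,3)
    k=(Z[...,2]>7)&(Z[...,2]<19)&(Z[...,0]>-93)&(Z[...,0]<-2)&(Z[...,1]>-53)&(Z[...,1]<53)
    n,l,st,_=cv2.connectedComponentsWithStats(k.astype(np.uint8)); i=1+np.argmax(st[1:,4])
    v,u=np.where(l==i); (x,y),r=cv2.minEnclosingCircle(np.c_[u,v].astype(np.float32))
    return b(onplane(c,(x,y),115))[0],r,len(u)
E
python3 - <<'E'
from h import *
from rig import bot
c=dict(np.load("top0.npz")); s=dict(np.load("scene0.npz"))
print("tea",tea(c),tea(s))
Z=b(cloud(c).reshape(-1,3)); Z=Z[(Z[:,2]>30)&(Z[:,1]<300)&(Z[:,1]>68)&(Z[:,0]>-160)&(Z[:,0]<160)]
for lo in range(-160,160,40):
    q=Z[(Z[:,0]>=lo)&(Z[:,0]<lo+40)]; 
    if len(q): print(lo,"min y",q[:,1].min().round(),"z at",q[q[:,1].argmin(),2].round(),"maxz",q[:,2].max().round())
print("tip",bot.tip_reach)
for name,p,j in(("cradle",w(-65,50,150),(1,0)),("cradle-",w(-65,50,150),(-1,0)),("push",w(-20,0,150),(50,60)),("push-",w(-20,0,150),(-50,-60))):
    print(name,bot.ik(p,quat(*j)))
E
```

```text
tea (array([-58.6820466 ,   4.38710158,  15.        ]), 7.905794143676758, 143) (array([-57.62213226,   5.23698507,  15.        ]), 8.322121620178223, 172)
-160 min y 68.0 z at 654.0 maxz 821.0
-120 min y 90.0 z at 828.0 maxz 844.0
-80 min y 92.0 z at 827.0 maxz 859.0
-40 min y 96.0 z at 787.0 maxz 868.0
0 min y 98.0 z at 781.0 maxz 832.0
40 min y 101.0 z at 768.0 maxz 770.0
80 min y 123.0 z at 35.0 maxz 87.0
120 min y 145.0 z at 69.0 maxz 73.0
tip 19.0
cradle [-2.12886435e-01  2.70682629e-01  1.55913124e+00 -4.44089210e-16
  1.31177878e+00  1.67266755e+00]
cradle- [-2.12886435e-01  2.70682629e-01  1.55913124e+00 -4.44089210e-16
  1.31177878e+00 -1.46892510e+00]
push [-2.95421833e-01  1.46375619e-01  1.70941011e+00 -4.44089210e-16
  1.28580693e+00  7.14074105e-01]
push- [-0.29542183  0.14637562  1.70941011  0.          1.28580693 -2.42751855]
```

```bash
python3 - <<'E'
from h import *
from rig import bot
q=quat(1,0)
bot.move_gripper(16)
bot.move_to(w(-58,42,120),q)
bot.servo_line(w(-58,42,45),speed=150)
print(bot.servo_line(w(-58,42,8),speed=25,until_force=3))
s=bot.read_state(); z=s["ee_pos"][2]-100; print("touch",b(s["ee_pos"]),s["ft_force"],s["grip_width"],s["clock"])
bot.servo_line(w(-58,42,z+5),speed=40)
c=bot.read_camera("scene"); cv2.imwrite("pics/a.png",cv2.resize(c["image"][170:350,280:480],None,fx=4,fy=4)[:600])
E
```

```text
True
touch [[-58.00600887  41.95111846  19.30783871]] [-1.1643745   1.19872699  6.58124205] 15.896128507987578 4.875
```

View pics/a.png

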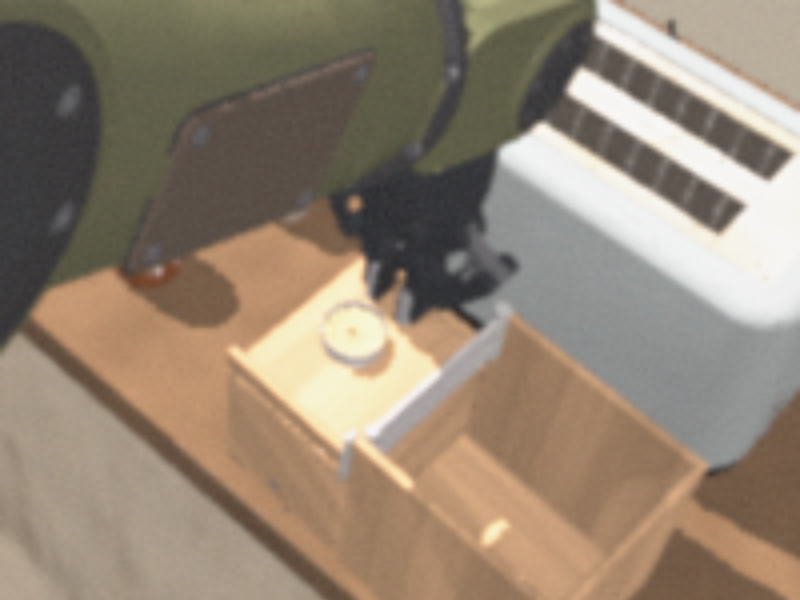

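The fingers straddle the tea light at crop (355, 335) from the hinge side, and the landing height is confirmed by touch. Now I push it to the rail.

```bash
python3 - <<'E'
from h import *
from rig import bot
z=24
print(bot.servo_line(w(-58,-3,z),speed=40,until_force=4))
print(bot.servo_line(w(-58,-13,z),speed=8,until_force=2))
s=bot.read_state(); y=b(s["ee_pos"])[0,1]; print(b(s["ee_pos"]),s["ft_force"],s["clock"])
bot.servo_line(w(-58,y+25,z),speed=80)
bot.servo_line(w(-58,y+25,110),speed=150)
bot.move_joints(bot.ik(w(-150,-90,180),quat(50,60)))
for n in("top","scene"):
    c=bot.read_camera(n); np.savez(n+"1.npz",**c)
    try: print(n,tea(c))
    except Exception as e: print(e)
    cv2.imwrite(f"pics/{n}1.png",cv2.resize(c["image"][170:320,330:530],None,fx=4,fy=4))
E
```

```text
False
True
[[-57.98960442  -6.60758344  23.98589323]] [ 2.80023981 -0.36167222  0.87257621] 7.125
top (array([-28.27342833,  48.29963231,  15.        ]), 9.999999747378752e-05, 1)
scene (array([-56.61481756, -34.9971189 ,  15.        ]), 8.420124053955078, 161)
```

View pics/top1.png

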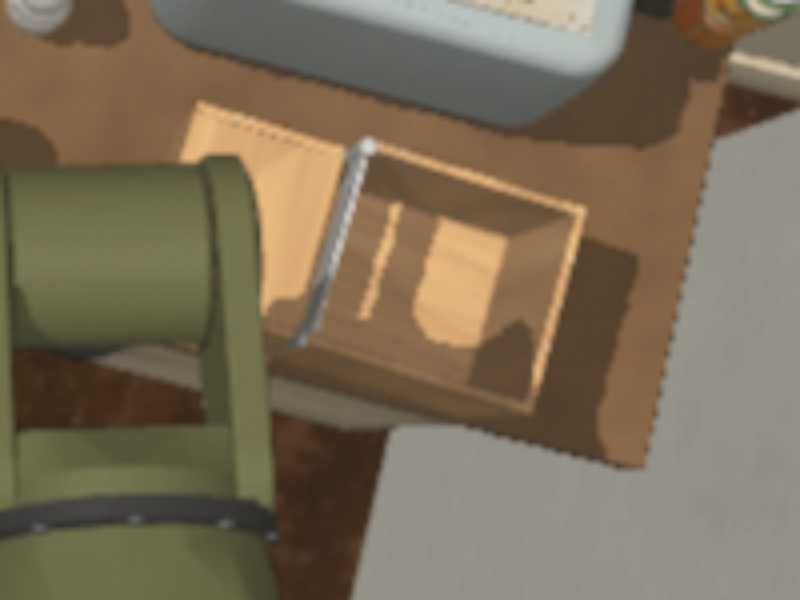

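The top view is partly blocked by the arm, but the scene view gives the tea light at (-57, -35), so it lies against the rail. Now the diagonal set-up: finger B goes behind the tea light and finger A toward the flap. I stop at the point where the flap should be open and look.

```bash
python3 - <<'E'
from h import *
from rig import bot
q=quat(50,60)
bot.move_gripper(63.6)
bot.move_to(w(-69,-.6,110),q)
bot.servo_line(w(-69,-.6,40),speed=150)
print(bot.servo_line(w(-69,-.6,5),speed=20,until_force=3))
s=bot.read_state(); z=b(s["ee_pos"])[0,2]; print("touch",b(s["ee_pos"]),s["grip_width"])
z+=5
open("z","w").write(str(z))
bot.servo_line(w(-69,-.6,z),speed=40)
print(bot.servo_line(w(-15,-.6,z),speed=30,until_force=9)); bot.dwell(.3)
s=bot.read_state(); print(b(s["ee_pos"]),s["ft_force"],s["clock"])
out=[]
for n in("top","scene"):
    c=bot.read_camera(n); np.savez(n+"2.npz",**c)
    try: print(n,tea(c))
    except Exception as e: print(e)
    out.append(cv2.resize(c["image"][170:320,350:480],None,fx=3,fy=3))
cv2.imwrite("pics/b.png",np.hstack(out))
E
```

```text
True
touch [[-69.00788602  -0.59827105  13.09082663]] 63.500412955772134
False
[[-15.08182212  -0.53337605  18.15109578]] [1.87484811 2.85658635 4.16752991] 14.6083
top (array([-70.57417508,   6.76564356,  15.        ]), 9.999999747378752e-05, 1)
scene (array([-19.89600408, -29.05109607,  15.        ]), 9.486932754516602, 112)
```

View pics/b.png

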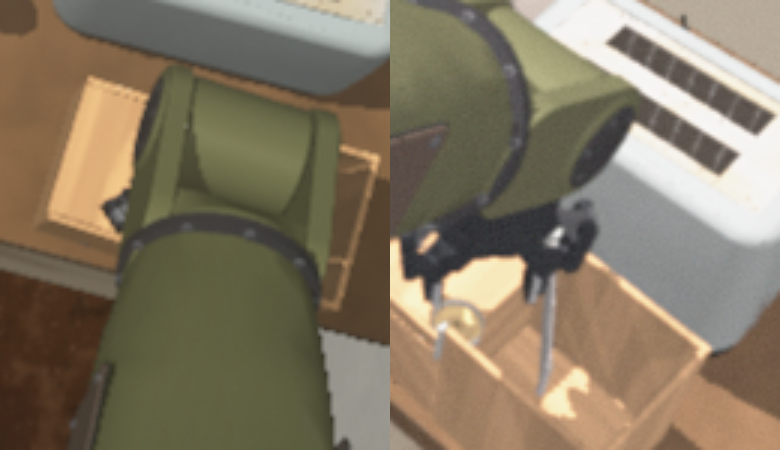

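The right half shows the flap held well open (its edge at crop (545, 390) in the well), with the tea light near the mouth at (455, 323) beside the stop post. Next I push it through.

```bash
python3 - <<'E'
from h import *
from rig import bot
z=float(open("z").read())
print(onplane(np.load("scene2.npz"),(371.7,277.7),115), b(onplane(np.load("scene2.npz"),(371.7,277.7),115)))
print(bot.servo_line(w(7,-.6,z),speed=25,until_force=9)); bot.dwell(.5)
s=bot.read_state(); print(b(s["ee_pos"]),s["ft_force"],s["clock"])
c=bot.read_camera("scene")
cv2.imwrite("pics/c.png",cv2.resize(c["image"][200:350,330:480],None,fx=4,fy=4))
E
```

```text
[[ 430.92118243 -104.97045806  115.        ]] [[ -7.723439   -36.77667176  15.        ]]
False
[[ 7.03202207 -0.65066419 18.0432692 ]] [-1.60326633  1.45683904  3.35271514] 16.2417
```

View pics/c.png

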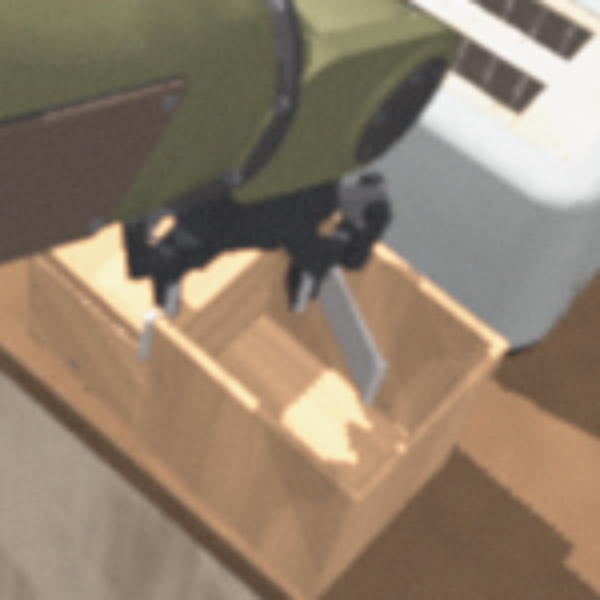

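The flap is still held wide open, and the tea light is gone from the landing, so it has dropped into the well, hidden behind the near wall. Now I draw back, lift clear, and check.

```bash
python3 - <<'E'
from h import *
from rig import bot
z=float(open("z").read())
bot.servo_line(w(-50,-.6,z),speed=40)
bot.servo_line(w(-50,-.6,120),speed=120)
bot.move_joints([1.182,0.3,1.521,0,1.321,-0.067]); bot.dwell(.5)
s=bot.read_state(); print(s["ft_force"],s["clock"])
out=[]
for n,(x,y) in(("top",(350,180)),("scene",(330,220))):
    c=bot.read_camera(n); np.savez(n+"3.npz",**c)
    out.append(cv2.resize(c["image"][y:y+110,x:x+130],None,fx=3,fy=3))
    a=np.load(n+"0.npz")["image"].astype(int); d=np.abs(a-c["image"]).max(2)>50
    print(n,np.c_[np.where(d)][:, ::-1].mean(0) if d.any() else 0,d.sum())
    cv2.imwrite(f"pics/d_{n}.png",d*255)
cv2.imwrite("pics/d.png",np.hstack(out))
E
```

```text
[-0.57576575 -0.44255552  0.41956066] 21.7583
top [393.53448276 252.81609195] 174
scene [370.48387097 257.25806452] 93[ WARN:0@15.251] global loadsave.cpp:1063 imwrite_ Unsupported depth image for selected encoder is fallbacked to CV_8U.
```

View pics/d.png

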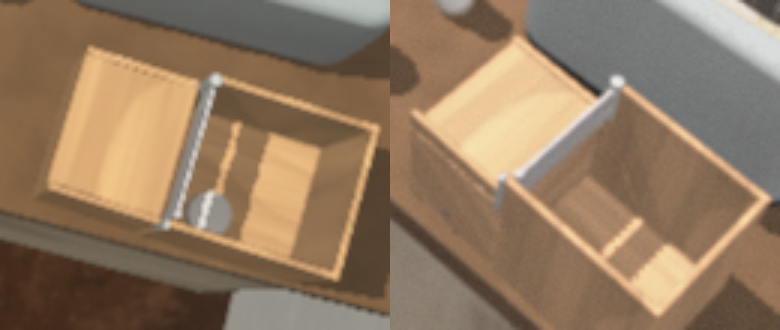

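The tea light lies on the well floor at top-crop (210, 212), upside down. The flap is shut and the arm is clear.

```bash
python3 - <<'E'
from h import *
from rig import bot
c=np.load("top3.npz"); print(b(cloud(c)[250,420:422].reshape(-1,3))+[0,0,100])
bot.finish_job()
E
```

```text
[[ 51.72109419 -24.8735464   21.44837479]
 [ 54.36965317 -23.94237273  20.27856579]]
the job is handed in; nothing more can be done
```

The tea light is in the well and the job is handed in; the hand-in gives no verdict.

**What I did:**
- I pushed the tea light against the guide rail with the fingers slightly apart.
- I then opened the gripper to 63.6 mm and set it diagonally to the box. One forward push let one finger swing the flap open while the other slid the tea light through the mouth.
- I paused with the flap open and the tea light still on the landing, its centre about 8 mm before the mouth. Then I pushed it through, held the flap, drew the fingers back and lifted clear.

**Last checks:**
- **Tea light:** the pictures show it lying flat on the well floor, upside down. The top view puts it about 50 mm beyond the mouth, with its upper face about 20 mm above the counter.
- **Flap:** it looks shut against the stop post. I judged this and the open angle by eye, and did not measure either.
- **Forces:** neither pushing move tripped its 9 N stop on the wrist force. The finger-to-flap and finger-to-tea-light forces could not be read directly.
- **Arm and other things:** the arm is back at its start pose with almost no force on the tool. The before/after picture differences were few and centred near the box, but I did not measure each bystander separately.
- **Time:** about 22 s of the 51 s allowed.

**Checks that failed or disagreed:** with the arm over the box, the top camera could not find the tea light, so I relied on the scene camera. At the pause, the scene camera's automatic fit gave x = -20 mm because a finger hid part of the tea light. I used a reading taken by eye from the picture instead (-8 mm), which matched the planned position.

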